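# Book in the lot card and hold the bulldog clip open on it

### The arm

A 6-joint arm with a two-finger parallel gripper is mounted at the origin on the work surface. World frame = base frame: x ahead of the robot, y to its left, z up, the work surface at z = 0. Lengths are in m, angles in degrees, forces in N, time in s.
With the tool pointing down it reaches from about 0.375 to 0.9 m from the base axis. Payload 3.1 kg.
Tool frame: the origin (TCP) lies on the centre line of the jaws, within the pads' length; the fingertips stand 17 mm ahead of it and the grasp point (between the pads) lies 2 mm behind it; y points along the fingers, x is the direction in which the jaws open and shut, and the axes are right-handed (so a half turn about y gives the same grasp; the last joint's range is limited). The gripper opens to 87 mm and grips with 3 to 60 N. Pads are 19 mm wide; open, the fingers measure 117 mm over their backs; the gripper's body (75 mm by 190 mm) begins 51 mm behind the grasp point.
Start: joints at [-76.748, 30.224, 82.088, -0, 67.689, -10.227], TCP at [0.249, -0.573, 0.24] pointing down, gripper open.
Joint ranges: [-176.69, 176.69], [-43.24, 126.21], [12.49, 139.97], [-82, 262], [0, 151.66], [-163.58, 163.58]. Speed limits (degrees/s): [159.86, 159.86, 180, 180, 180, 180].

### API

Orientations are given as a 3x3 rotation matrix whose columns are the frame's x, y, z axes.
In Python, from rig import read_state, capture, camera_info, hand_in, trace, tip_of gives the robot as it stands.
- The arm moves only by the tool jog_arm, never from a script. Its argument "steps" is a list of rows, each an object with "fingers": the opening in per cent of the stroke, from 0 (shut) to 100 (fully open); "delta_pos": the shift along the world's x, y, z in mm, a list of three; "turn": the turn about the world's z in degrees. A call has 1 to 20 rows; each row is the pose to reach, as a shift and turn from the pose commanded when the call began; what a row does not reach only later rows make up. A row lasts 1/12 s, in which the tool goes at most 41.7 mm and 7.16 degrees, less where a joint would pass 70% of its speed; a pose out of reach is approached as far as the arm can. A call with a gripper value outside its range is refused whole. The fingers move at their own pace and stop on an object; the grip force is fixed at half the most. Time passes only in rows, so rows that repeat a pose let the fingers close. It gives the time, the measured TCP pose, the force and the opening at its end, in the units of the state.
- read_state(): the state, without advancing time (a new reading comes with each control period).
- capture(name): name is "scene" or "top"; returns the picture (384x512x3 uint8, red, green, blue); there is no depth.
- camera_info(name): a dict with "fov_y" (degrees; the focal length in pixels is half the picture's height over the tangent of half this angle, whatever the lens; pixels are square), "cx", "cy" (the principal point, pixels), "view" (4x4, takes a point from world to camera coordinates). Camera axes: x right, y down, z forward; pixel columns grow to the right and rows downward; lengths in m; the calibration is good to about 2 mm. A picture is of the moment at which its call begins. camera_info takes no time and is no camera call.
- hand_in(): hands the job in, once; it reports no verdict.
Trained networks look in the newest picture that a camera, given by its name, has taken for a name from the list of things; names that differ only in an ending like _2 or _b are one class to them, and where a whole thing is asked for, a point or a joint stands for the part that bears it (a point fixed in the world has none). Each returns a list of dicts, best first, with "confidence" (0 to 1); they miss things now and then, are a little off and sometimes report something else, mostly with a low value. They report only what shows in the picture. A call takes as long as a camera call. They do not tell look-alikes from the thing itself.
- trace(target, camera): "mask" (384x512 bool, what is visible of it).
- tip_of(target, camera): "position" ([x, y, z] in m, in world coordinates, good to about 4 mm: a listed point, or the origin of a listed thing).
The state is a dict: "time_s": time; "joint_positions": joint angles; "qvel": joint speeds; "tau": joint torques, N m; "position": TCP position; "tcp_rot": TCP orientation; "force": force on the tool from outside, world axes, zero at the start; "moment": the same for the moment, N m; "opening": opening from 0.0 (shut) to 1.0 (fully open).
Only numpy, scipy, OpenCV 4.12 (cv2) and the standard library are available. Lean on these libraries where they do the work, as an engineer would, in place of code of your own. Each camera call takes 0.05 s, during which the arm holds its last target.

### The job

Book in the lot: pick up the scanner, hold it level and steady for a good second about 10 cm in front of the card's bar label, pointing squarely at it, then lay it gently back right way up on its rubber mat. Next squeeze the bulldog clip's tails to open it wide, lift it off the top of the pegboard panel and bring it down over the middle of the card's top edge, with one lip on each side of the card without the clip touching the card. Finish while still holding it there, squeezed wide open, so that I can slip the sample sheet in before it closes; do not knock the card, and leave the jug, pot, measuring cup and funnel where they stand.

Things in the scene. Friction and masses are not known exactly. Their poses are not given: they have to be found in the camera images.
- scanner: Cordless bar-shaped code scanner, 165 mm long, about 170 g, lying on the mat; it reads by itself, no trigger. Origin: centre of its underside, below its centre of mass; +x along it towards the window, z up. Grip part 36 mm wide (y), 32 mm high, x = -85 to 30 mm; head 50 mm wide, 38 mm high, x = 30 to 80 mm. Grip it across y near x = 0. It may lie turned on the mat.
- scanner_window (a point): Middle of the scanner's dark window in the end face of the head (80 mm ahead of the scanner's origin, 20 mm above its underside). The scanner looks along +x (the scanner's +x).
- mat: Flat black rubber mat, fixed, 250 mm (x) by 150 mm (y), 3 mm thick: the scanner's place. Origin: centre of its underside, on the table; z up. The scanner is to lie flat in the middle of it, lengthwise, with nothing over the edges.
- card: Stiff white lot card, 105 mm wide, 3 mm thick, upright in a wooden slotted stand (48 mm deep, 124 mm wide, 22 mm high), fixed. Origin: centre of the stand's underside, on the table; z up, y along the card's width, x square to the card. Printed alike on both faces; either may be read. The free room for the scanner is on the -x face, which looks to the robot's right, towards the mat. Top edge 160 mm above the origin.
- card_label (a point): Centre of the black bar label (64 mm wide, 30 mm high, the same on both faces), in the middle of the card's thickness and width, 80 mm above the table. Axes as card.
- card_top (a point): Middle of the card's top edge, 160 mm above the table. Axes as card.
- panel: Low upright pegboard panel of 6 mm hardboard, 260 mm long (y), 155 mm high, on two wooden feet 110 mm deep; fixed. Origin: under its middle, on the table; x square to the board, y along it, z up. Two short steel hooks stick out 34 mm on the -x side, 90 mm above the table.
- clip: Steel bulldog clip, 90 g, 60 mm wide, 80 mm high, pinched over the panel's top edge, tails up, pin resting on the edge. Origin: middle of the hinge pin, 5 mm above the panel's edge at the start; y along the pin, x the way the lips part, z up, always midway between the halves. Pin and coil reach 5 mm below the origin. Let go, it snaps shut.
- clip_tails (a point): Point midway between the clip's two tails, 39 mm above the pin: where to grip, closing along the clip's x. Tails are 30 mm wide along y. Pinched on the panel they flare upward to 55 mm over their outsides at the tops, 45 mm above the pin. The upper 24 mm of each is a flat finger plate; squeezed to the stop the plates are upright and parallel, 21 mm over their outsides, 28 to 51 mm above the pin.
- clip_a (a joint): Opening angle of the half on the clip's -x side, rad: 0 as pinched on the 6 mm panel, -0.09 shut, 0.35 at the stop, fully open. Both halves move alike. Wide open means more than about 0.24 (lips 22 mm apart). Pressing the tails together takes about 5 N at first, about 10 N at the stop; a grip of 20 to 40 N holds the clip hard against its stop.
- clip_b (a joint): The same for the half on the +x side; always equal to clip_a.
- clip_lip_a (a point): Lower inner edge of the tip of the lip on the clip's -x side, mid-width. Lips are 60 mm wide and 2.5 mm thick. Tips are 34 mm below the pin when pinched; fully parted they are 31 mm below it and 29 mm from each other.
- clip_lip_b (a point): Lower inner edge of the tip of the lip on the clip's +x side, mid-width. Lips are 60 mm wide and 2.5 mm thick. Tips are 34 mm below the pin when pinched; fully parted they are 31 mm below it and 29 mm from each other.
- jug: Clear plastic jug, 110 mm across, 180 mm high, handle at its +y; loose bystander. Origin: centre of its underside.
- pot: White ceramic pot, 110 mm across, 85 mm high; loose bystander. Origin: centre of its underside.
- cup: Steel measuring cup, 74 mm across, 55 mm high, flat handle reaching 110 mm out along its +y; loose bystander. Origin: centre of its underside.
- funnel: Grey hard silicone funnel standing mouth down, 96 mm across, 88 mm high; loose bystander. Origin: centre of its mouth, on the table.
There are look-alikes about, which are no part of the job. Leave any red look-alike of the clip alone.

How it is judged (in metres and radians):
On the way, in this order (a step that is already met when the one before it is completed fails the run):
1. the held scanner points squarely at the bar label, window 50 to 160 mm away, steady for 0.8 s (x of card_label in the frame of scanner_window between 0.05 and 0.16 m and y of card_label in the frame of scanner_window between -0.025 and 0.025 m and z of card_label in the frame of scanner_window between -0.015 and 0.015 m and angle between the x axis of scanner and the x axis of card, either way round below 0.35 rad and contact force between the fingers and scanner above 2 N and linear speed of scanner below 0.02 m/s and angular speed of scanner below 0.15 rad/s), for 0.8 s.
2. the scanner lies let go, flat and right way up on its mat (x of scanner in the frame of mat between -0.07 and 0.07 m and y of scanner in the frame of mat between -0.05 and 0.05 m and z of scanner in the frame of mat below 0.008 m and angle between scanner's own z axis and vertical below 0.15 rad and linear speed of scanner below 0.03 m/s and contact force between the fingers and scanner below 0.1 N), for 0.2 s.
At the end, for the whole second after the job is handed in: Scanner flat, upright, let go, centre within 70 x 50 mm of the mat's. Clip held by the fingers, upright within 0.3 rad, halves open over 0.24 rad, touching neither card nor panel; lip tips over 5 mm off the card either side, 7 to 32 mm below its top edge, pin within 25 mm of the middle (all of step 2 and value of joint each of clip_a, clip_b above 0.24 rad and ((x of clip_lip_a in the frame of card_top below -0.005 m and x of clip_lip_b in the frame of card_top above 0.005 m) or (x of clip_lip_b in the frame of card_top below -0.005 m and x of clip_lip_a in the frame of card_top above 0.005 m)) and z of clip_lip_a in the frame of card_top between -0.032 and -0.007 m and z of clip_lip_b in the frame of card_top between -0.032 and -0.007 m and y of clip in the frame of card_top between -0.025 and 0.025 m and angle between the y axis of clip and the y axis of card, either way round below 0.3 rad and angle between clip's own z axis and vertical below 0.3 rad and contact force between clip and card below 0.2 N and contact force between clip and panel below 0.2 N and contact force between the fingers and clip above 4 N and height (world z) of clip above 0.162 m and linear speed of clip below 0.03 m/s); the arm keeps its last pose, push and grip.
It fails at once if a bystander is moved more than 40 mm or tipped (distance of any of jug, pot, cup, funnel from where it was at the start of the episode above 0.04 m or angle between any of jug, pot, cup, funnel's own z axis and vertical above 0.4 rad).
It fails at once if the scanner is let go or thrown up clear of the mat (z of scanner in the frame of mat above 0.018 m and contact force between the fingers and scanner below 0.05 N).
It fails at once if the card is knocked (contact force between any of clip, scanner, the fingers and card above 10 N).
It also fails if it takes over 58 s, if anything falls off the work surface, if the arm or the gripper's body presses on something with over 40 N, if the wrist force passes 120 N, or if a joint passes its speed limit or range.

## Working session

There is one attempt and no reset: what is moved stays moved. The work goes in short steps, Python scripts to look and compute and a tool call to move; the robot and the scene stay as the last step left them, time stands still between calls to the robot, and variables do not carry over. Pictures are saved under pics/ and viewed, and the job is handed in when it is done.

Besides the shell and the picture viewer there is one more tool, called after "Call:" as a command line: name --argument value ..., lists and objects as JSON in quotes. jog_arm: Moves the arm, as the interface text tells. Its arguments: {"type":"object","properties":{"steps":{"type":"array","items":{"type":"object","properties":{"fingers":{"type":"number"},"delta_pos":{"type":"array","items":{"type":"number"}},"turn":{"type":"number"}}}}},"required":["steps"]}

```bash
mkdir -p pics; ls; python3 - <<'E'
from rig import *
import cv2
for c in ("scene","top"):
    im=capture(c); cv2.imwrite(f"pics/{c}0.png",im[:,:,::-1]); print(c,camera_info(c))
    for t in ("scanner","scanner_window","mat","card","card_label","card_top","panel","clip","clip_tails","jug","pot","cup","funnel"):
        print(t,[(round(float(d['confidence']),2),[round(float(v),3) for v in d['position']]) for d in tip_of(t,c)])
print(read_state())
E
```

```text
pics
scene {'fov_y': 50.23663778991633, 'cx': 256.8624238535316, 'cy': 187.35878952539397, 'view': array([[-0.3110941 ,  0.95023542, -0.01652567,  0.23465382],
       [ 0.67927263,  0.21015597, -0.70315231, -0.2748416 ],
       [-0.66468726, -0.22997198, -0.71084719,  1.78490227],
       [ 0.        ,  0.        ,  0.        ,  1.        ]])}
scanner [(0.6, [0.466, -0.164, 0.003])]
scanner_window []
mat [(0.96, [0.48, -0.173, 0.001])]
card [(0.85, [0.506, 0.162, -0.003]), (0.29, [0.506, 0.167, 0.159])]
card_label [(0.93, [0.508, 0.162, 0.08]), (0.35, [0.775, 0.07, -0.001])]
card_top [(0.76, [0.504, 0.166, 0.156])]
panel [(0.75, [0.474, -0.366, -0.001])]
clip [(0.72, [0.447, -0.472, 0.032]), (0.49, [0.433, -0.365, 0.16])]
clip_tails [(0.71, [0.43, -0.37, 0.199]), (0.71, [0.446, -0.478, 0.069]), (0.67, [0.546, -0.188, 0.023])]
jug [(0.56, [0.702, 0.352, 0.002])]
pot [(0.91, [0.779, 0.068, 0.001])]
cup [(0.55, [0.395, 0.011, -0.001]), (0.52, [0.702, 0.353, -0.001]), (0.52, [0.751, -0.161, -0.001])]
funnel [(0.74, [0.75, -0.16, 0.001])]
top {'fov_y': 42.80404065002325, 'cx': 256.95508237
[... 1132 characters left out ...]
.20874446e+01, -1.03695285e-03,
        6.76896700e+01, -1.02274101e+01]), 'qvel': array([ 0.06154146, -0.07225825, -0.03978116,  0.03862503, -0.10004494,
       -0.03712778]), 'tau': array([-1.95582543e-04, -4.40010738e+01, -1.76979625e+01,  6.34533050e-02,
        5.05010190e-02, -2.31183456e-06]), 'position': array([ 0.24904162, -0.57321448,  0.23956405]), 'tcp_rot': array([[ 3.98447151e-01, -1.34707912e-05,  9.17191293e-01],
       [-9.17191293e-01, -1.58399556e-05,  3.98447151e-01],
       [ 9.16087097e-06, -1.00000000e+00, -1.86666776e-05]]), 'force': array([ 0.30790174, -0.15098241,  0.2557568 ]), 'moment': array([-0.03743241, -0.01975685, -0.04591416]), 'opening': 1.0014325310354473}
```

```bash
python3 - <<'E'
import cv2,numpy as np
for c in ("scene","top"):
    im=cv2.imread(f"pics/{c}0.png"); cv2.imwrite(f"pics/{c}0b.png",cv2.resize(im,(800,600),interpolation=cv2.INTER_CUBIC))
E
```

```text
(no output)
```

View pics/scene0b.png

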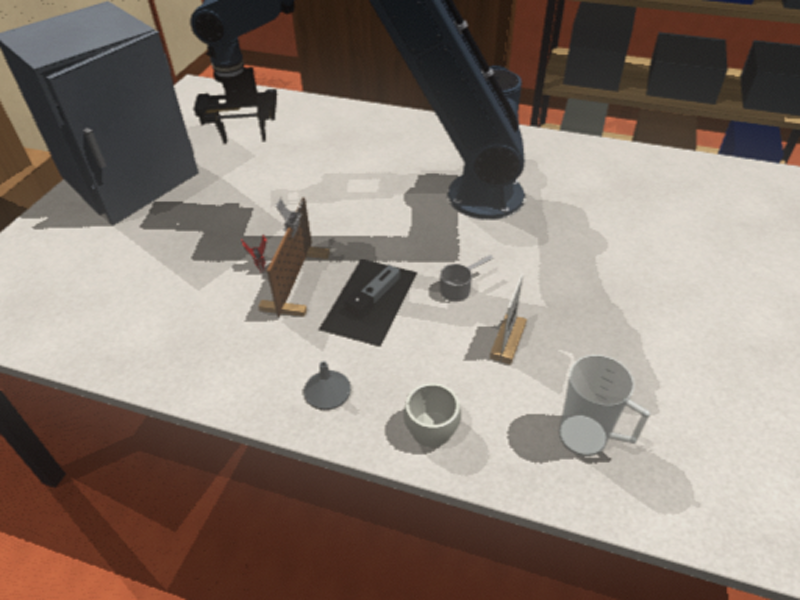

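View pics/top0b.png

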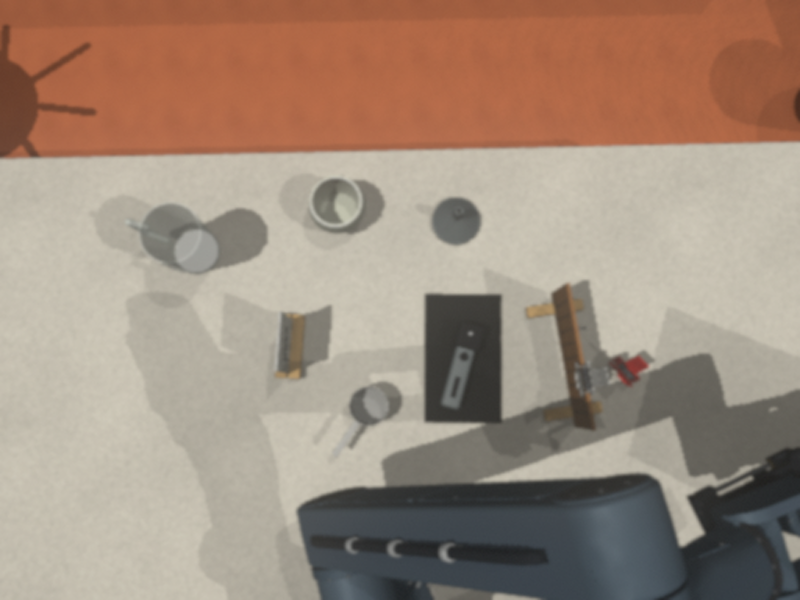

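Candidates for the clip: steel one on the panel top at about (587,375) in the enlarged top picture, and a red one at about (630,368) hanging on a hook. The description points to the steel one. The scanner has its dark head at (470,335) and its light grip at (457,385). I'll take a close crop of both and measure the yaws.

```bash
cat > h.py <<'E'
from rig import *
import numpy as np,cv2
def cam(c):
    i=camera_info(c); f=192/np.tan(np.radians(i['fov_y']/2)); return i,f
def proj(c,P):
    i,f=cam(c); P=np.atleast_2d(P); q=P@i['view'][:3,:3].T+i['view'][:3,3]
    return np.c_[i['cx']+f*q[:,0]/q[:,2], i['cy']+f*q[:,1]/q[:,2]]
def back(c,uv,z):
    i,f=cam(c); uv=np.atleast_2d(uv).astype(float); R=i['view'][:3,:3]; t=i['view'][:3,3]
    d=np.c_[(uv[:,0]-i['cx'])/f,(uv[:,1]-i['cy'])/f,np.ones(len(uv))]@R; o=-R.T@t
    return o+d*((z-o[2])/d[:,2])[:,None]
E
python3 - <<'E'
from h import *
im=capture("top")
for t,z in (("mat",0.003),("scanner",0.035),("card",.16),("panel",.155),("clip",.18)):
    for d in trace(t,"top")[:2]:
        m=d['mask']; v,u=np.nonzero(m); p=back("top",np.c_[u,v],z)[:,:2].astype(np.float32)
        r=cv2.minAreaRect(p*1000); 
        w,V=np.linalg.eigh(np.cov(p.T)); a=V[:,1]
        print(t,round(d['confidence'],2),m.sum(),"px",u.mean().round(),v.mean().round(),"cen",p.mean(0).round(3),"rect",np.round(r[0]),np.round(r[1]),round(r[2],1),"pca",round(np.degrees(np.arctan2(a[1],a[0])),1))
b=im[:,:,::-1]
a1=cv2.resize(b[170:290,330:430],(500,600),interpolation=cv2.INTER_CUBIC); cv2.imwrite("pics/crop_panel.png",a1)
a1=cv2.resize(b[170:290,160:330],(800,565),interpolation=cv2.INTER_CUBIC); cv2.imwrite("pics/crop_mat.png",a1)
s=capture("scene")[:,:,::-1]
cv2.imwrite("pics/crop_s.png",cv2.resize(s[110:240,130:350],(800,473),interpolation=cv2.INTER_CUBIC))
E
```

```text
mat 0.96 3208 px 296.0 228.0 cen [ 0.48  -0.168] rect [ 478. -168.] [150. 248.] 88.5 pca -178.4
scanner 0.89 728 px 295.0 232.0 cen [ 0.468 -0.162] rect [ 463. -162.] [ 49. 162.] 74.3 pca 162.7
scanner 0.37 737 px 291.0 141.0 cen [ 0.743 -0.161] rect [ 744. -161.] [91. 91.] 43.1 pca 142.5
card 0.74 702 px 185.0 221.0 cen [0.499 0.145] rect [499. 145.] [ 47. 112.] 85.6 pca 175.5
card 0.65 191 px 381.0 240.0 cen [ 0.436 -0.385] rect [ 437. -387.] [56. 38.] 13.6 pca -142.5
panel 0.78 1367 px 363.0 227.0 cen [ 0.472 -0.339] rect [ 468. -330.] [251. 100.] 7.9 pca -172.4
clip 0.82 341 px 377.0 242.0 cen [ 0.431 -0.369] rect [ 432. -372.] [57. 57.] 6.8 pca 101.2
clip 0.73 303 px 402.0 236.0 cen [ 0.445 -0.436] rect [ 449. -437.] [54. 52.] 42.7 pca 99.8
```

View pics/crop_panel.png

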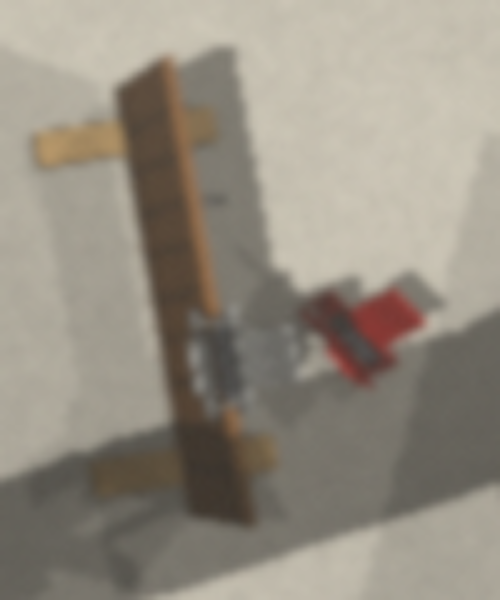

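View pics/crop_mat.png

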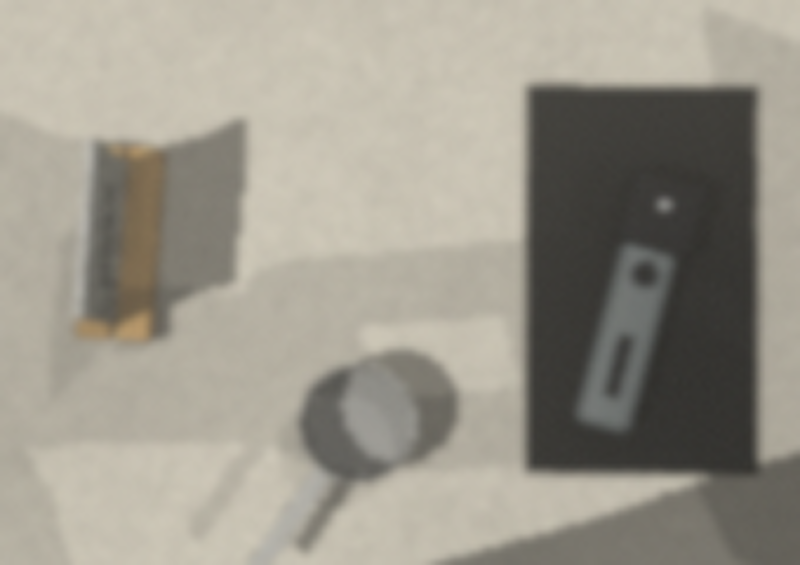

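View pics/crop_s.png

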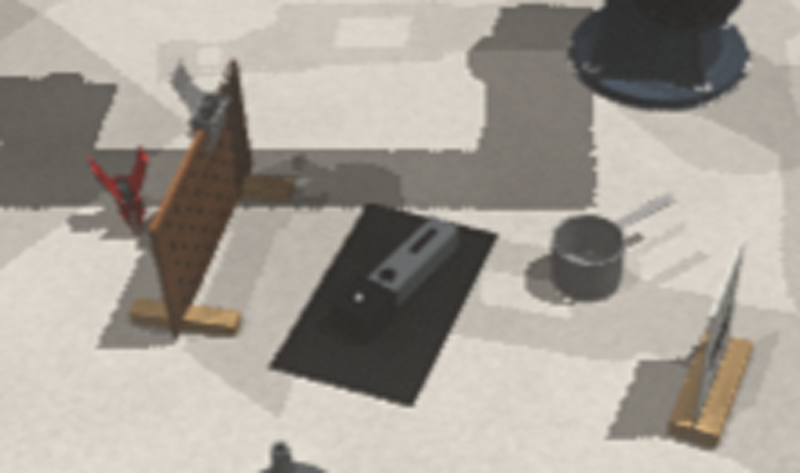

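The crops confirm my choices: the steel clip sits on the board's top edge (crop 220,360), and the red one hangs beside it (365,330). The scanner's head is at its far end. Next I'll work out edge yaws from these pixels.

```bash
python3 - <<'E'
from h import *
def ln(c,a,b,z):
    p=back(c,[a,b],z); d=p[0]-p[1]; print(p.round(3).tolist(),np.degrees(np.arctan2(d[1],d[0])).round(1), np.linalg.norm(d).round(3))
ln("top",(330+172/5,170+60/5),(330+255/5,170+520/5),.155)
ln("top",(160+95/4.706,170+142/4.706),(160+80/4.706,170+318/4.706),.16)
# stand far/near edge right side
ln("top",(160+164/4.706,170+148/4.706),(160+150/4.706,170+338/4.706),.022)
import numpy as np
b=cv2.imread("pics/top0.png")
cv2.imwrite("pics/crop_card.png",cv2.resize(b[190:250,165:205],(400,600),interpolation=cv2.INTER_CUBIC))
E
```

```text
[[0.595, -0.349, 0.155], [0.345, -0.381, 0.155]] 7.4 0.253
[[0.556, 0.157, 0.16], [0.454, 0.166, 0.16]] -5.0 0.102
[[0.566, 0.134, 0.022], [0.445, 0.144, 0.022]] -4.6 0.121
```

View pics/crop_card.png

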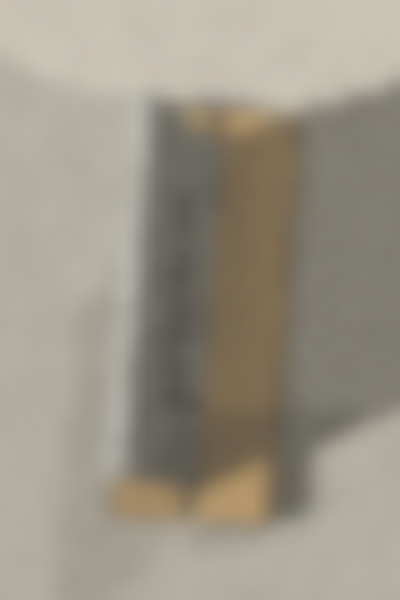

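Call:
jog_arm --steps '[{"delta_pos": [0, 0, 40], "turn": -4, "fingers": 100}, {"delta_pos": [18, 34, 40], "turn": -8, "fingers": 100}, {"delta_pos": [36, 68, 40], "turn": -12, "fingers": 100}, {"delta_pos": [54, 102, 40], "turn": -16, "fingers": 100}, {"delta_pos": [72, 136, 40], "turn": -20, "fingers": 100}, {"delta_pos": [90, 170, 40], "turn": -24, "fingers": 100}, {"delta_pos": [108, 204, 40], "turn": -28, "fingers": 100}, {"delta_pos": [126, 238, 40], "turn": -32, "fingers": 100}, {"delta_pos": [144, 272, 40], "turn": -36, "fingers": 100}, {"delta_pos": [162, 306, 40], "turn": -40.5, "fingers": 100}, {"delta_pos": [180, 340, 40], "turn": -40.5, "fingers": 100}, {"delta_pos": [198, 374, 40], "turn": -40.5, "fingers": 100}, {"delta_pos": [217, 410, 20], "turn": -40.5, "fingers": 100}, {"delta_pos": [217, 410, -20], "turn": -40.5, "fingers": 100}, {"delta_pos": [217, 410, -60], "turn": -40.5, "fingers": 100}, {"delta_pos": [217, 410, -90], "turn": -40.5, "fingers": 100}, {"delta_pos": [217, 410, -120], "turn": -40.5, "fingers": 100}, {"delta_pos": [217, 410, -140], "turn": -40.5, "fingers": 100}, {"delta_pos": [217, 410, -140], "turn": -40.5, "fingers": 100}, {"delta_pos": [217, 410, -140], "turn": -40.5, "fingers": 100}]'

```text
time_s: 3.42
position: [0.4657, -0.163, 0.099]
tcp_rot: [[-0.293, -0.002, 0.956], [-0.956, 0.001, -0.293], [-0.001, -1.0, -0.002]]
force: [-0.4, -0.4, 0.0]
opening: 0.998
```

Call:
jog_arm --steps '[{"delta_pos": [0, 0, -20], "fingers": 100}, {"delta_pos": [0, 0, -40], "fingers": 100}, {"delta_pos": [0, 0, -55], "fingers": 100}, {"delta_pos": [0, 0, -66], "fingers": 100}, {"delta_pos": [0, 0, -74], "fingers": 100}, {"delta_pos": [0, 0, -74], "fingers": 100}]'

```text
$.steps[0]: bad value
```

```bash
python3 - <<'E'
from h import *
s=capture("scene")[:,:,::-1]
cv2.imwrite("pics/g1.png",cv2.resize(s[110:240,180:350],(800,612))[:600])
E
```

```text
(no output)
```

View pics/g1.png

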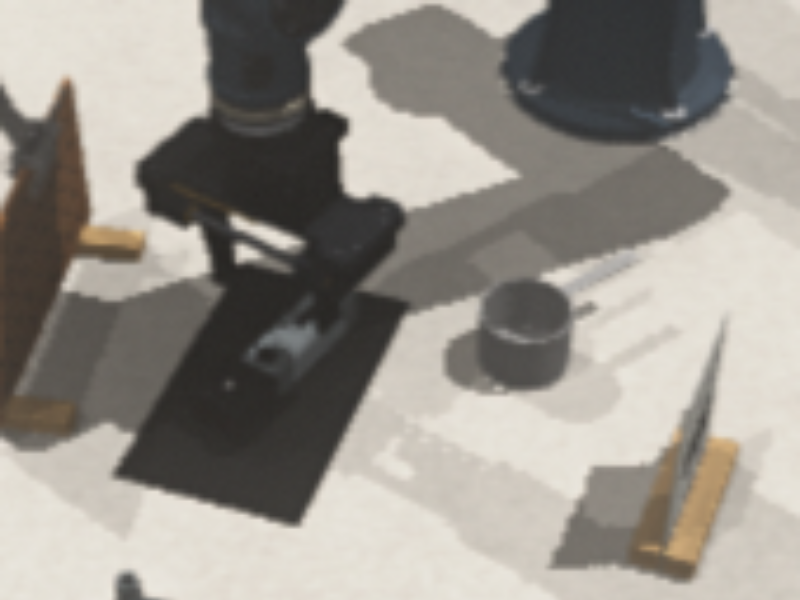

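The call was refused because each row needs "turn". The picture shows the gripper still hovering over the scanner (290,340), with its jaws straddling the grip part. I'll descend with complete rows.

Call:
jog_arm --steps '[{"delta_pos": [0, 0, -20], "turn": 0, "fingers": 100}, {"delta_pos": [0, 0, -40], "turn": 0, "fingers": 100}, {"delta_pos": [0, 0, -55], "turn": 0, "fingers": 100}, {"delta_pos": [0, 0, -66], "turn": 0, "fingers": 100}, {"delta_pos": [0, 0, -74], "turn": 0, "fingers": 100}, {"delta_pos": [0, 0, -74], "turn": 0, "fingers": 100}, {"delta_pos": [0, 0, -74], "turn": 0, "fingers": 80}, {"delta_pos": [0, 0, -74], "turn": 0, "fingers": 60}, {"delta_pos": [0, 0, -74], "turn": 0, "fingers": 40}, {"delta_pos": [0, 0, -74], "turn": 0, "fingers": 20}, {"delta_pos": [0, 0, -74], "turn": 0, "fingers": 20}, {"delta_pos": [0, 0, -74], "turn": 0, "fingers": 20}, {"delta_pos": [0, 0, -74], "turn": 0, "fingers": 20}, {"delta_pos": [0, 0, -74], "turn": 0, "fingers": 20}]'

```text
time_s: 4.63
position: [0.466, -0.1632, 0.0256]
tcp_rot: [[-0.293, 0.0, 0.956], [-0.956, -0.0, -0.293], [-0.0, -1.0, 0.0]]
force: [0.2, 0.7, -0.6]
opening: 0.48
```

Call:
jog_arm --steps '[{"delta_pos": [0, 0, 0], "turn": 0, "fingers": 10}, {"delta_pos": [0, 0, 0], "turn": 0, "fingers": 10}, {"delta_pos": [0, 0, 0], "turn": 0, "fingers": 10}, {"delta_pos": [0, 0, 0], "turn": 0, "fingers": 10}, {"delta_pos": [0, 0, 0], "turn": 0, "fingers": 10}]'

```text
time_s: 5.05
position: [0.466, -0.1632, 0.0255]
tcp_rot: [[-0.293, -0.0, 0.956], [-0.956, 0.0, -0.293], [-0.0, -1.0, -0.0]]
force: [-0.1, 0.4, 0.3]
opening: 0.407
```

Call:
jog_arm --steps '[{"delta_pos": [0, 0, 10], "turn": 0, "fingers": 10}, {"delta_pos": [0, 0, 30], "turn": 0, "fingers": 10}, {"delta_pos": [2, 10, 55], "turn": 6, "fingers": 10}, {"delta_pos": [4, 20, 70], "turn": 12, "fingers": 10}, {"delta_pos": [6, 30, 75], "turn": 18, "fingers": 10}, {"delta_pos": [8, 40, 75], "turn": 24, "fingers": 10}, {"delta_pos": [10, 50, 75], "turn": 30, "fingers": 10}, {"delta_pos": [12, 60, 75], "turn": 36, "fingers": 10}, {"delta_pos": [14, 70, 75], "turn": 42, "fingers": 10}, {"delta_pos": [16, 80, 75], "turn": 48, "fingers": 10}, {"delta_pos": [18, 90, 75], "turn": 54, "fingers": 10}, {"delta_pos": [20, 100, 75], "turn": 60, "fingers": 10}, {"delta_pos": [21, 110, 75], "turn": 66, "fingers": 10}, {"delta_pos": [22, 120, 75], "turn": 72, "fingers": 10}, {"delta_pos": [23, 130, 75], "turn": 78, "fingers": 10}, {"delta_pos": [24, 138, 72], "turn": 84, "fingers": 10}, {"delta_pos": [25, 144, 68], "turn": 90, "fingers": 10}, {"delta_pos": [25, 148, 62], "turn": 96, "fingers": 10}, {"delta_pos": [25, 148, 58], "turn": 102, "fingers": 10}, {"delta_pos": [25, 148, 58], "turn": 102, "fingers": 10}]'

```text
time_s: 6.72
position: [0.4903, -0.0147, 0.0834]
tcp_rot: [[0.996, -0.002, 0.085], [-0.085, 0.0, 0.996], [-0.002, -1.0, 0.0]]
force: [-1.2, -0.4, -1.6]
opening: 0.414
```

```bash
python3 - <<'E'
from h import *
s=capture("scene")[:,:,::-1]
cv2.imwrite("pics/s2.png",cv2.resize(s[110:250,220:400],(800,622))[:600])
t=capture("top")[:,:,::-1]
cv2.imwrite("pics/t2.png",cv2.resize(t[150:290,140:320],(800,622))[:600])
for c in("scene","top"):
  for n in("scanner","scanner_window","card_label"):
    print(c,n,[(round(float(d['confidence']),2),np.round(d['position'],3)) for d in tip_of(n,c)])
E
```

```text
scene scanner [(0.88, array([ 0.492, -0.016,  0.06 ]))]
scene scanner_window [(0.74, array([ 0.778,  0.069, -0.001])), (0.64, array([0.499, 0.065, 0.079])), (0.43, array([0.505, 0.168, 0.155]))]
scene card_label [(0.78, array([0.507, 0.16 , 0.082]))]
top scanner []
top scanner_window []
top card_label [(0.65, array([0.508, 0.167, 0.081]))]
```

View pics/s2.png

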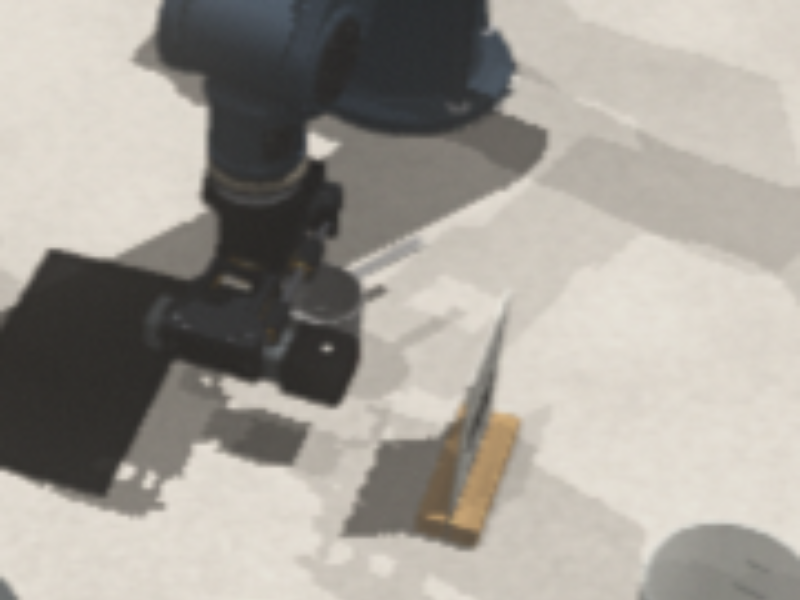

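View pics/t2.png

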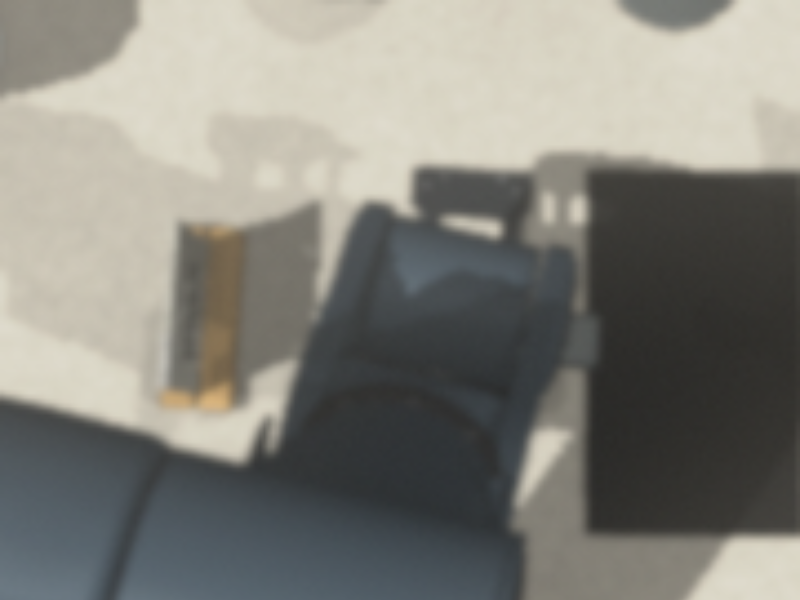

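The scene picture shows the scanner held level at (300,350), pointing at the card label (480,390). The network puts the window at (0.499, 0.065, 0.079), about 98 mm off the label. I'll hold it there for 1.5 s.

Call:
jog_arm --steps '[{"delta_pos": [0, 0, 0], "turn": 0, "fingers": 10}, {"delta_pos": [0, 0, 0], "turn": 0, "fingers": 10}, {"delta_pos": [0, 0, 0], "turn": 0, "fingers": 10}, {"delta_pos": [0, 0, 0], "turn": 0, "fingers": 10}, {"delta_pos": [0, 0, 0], "turn": 0, "fingers": 10}, {"delta_pos": [0, 0, 0], "turn": 0, "fingers": 10}, {"delta_pos": [0, 0, 0], "turn": 0, "fingers": 10}, {"delta_pos": [0, 0, 0], "turn": 0, "fingers": 10}, {"delta_pos": [0, 0, 0], "turn": 0, "fingers": 10}, {"delta_pos": [0, 0, 0], "turn": 0, "fingers": 10}, {"delta_pos": [0, 0, 0], "turn": 0, "fingers": 10}, {"delta_pos": [0, 0, 0], "turn": 0, "fingers": 10}, {"delta_pos": [0, 0, 0], "turn": 0, "fingers": 10}, {"delta_pos": [0, 0, 0], "turn": 0, "fingers": 10}, {"delta_pos": [0, 0, 0], "turn": 0, "fingers": 10}, {"delta_pos": [0, 0, 0], "turn": 0, "fingers": 10}, {"delta_pos": [0, 0, 0], "turn": 0, "fingers": 10}, {"delta_pos": [0, 0, 0], "turn": 0, "fingers": 10}]'

```text
time_s: 8.62
position: [0.491, -0.0152, 0.0836]
tcp_rot: [[0.996, 0.0, 0.087], [-0.087, -0.0, 0.996], [0.0, -1.0, -0.0]]
force: [-0.2, -0.9, -1.6]
opening: 0.411
```

Call:
jog_arm --steps '[{"delta_pos": [0, -6, 6], "turn": 0, "fingers": 10}, {"delta_pos": [0, -16, 14], "turn": -5, "fingers": 10}, {"delta_pos": [-1, -27, 17], "turn": -11, "fingers": 10}, {"delta_pos": [-2, -38, 17], "turn": -17, "fingers": 10}, {"delta_pos": [-3, -50, 17], "turn": -23, "fingers": 10}, {"delta_pos": [-4, -62, 17], "turn": -29, "fingers": 10}, {"delta_pos": [-5, -74, 17], "turn": -35, "fingers": 10}, {"delta_pos": [-6, -86, 17], "turn": -41, "fingers": 10}, {"delta_pos": [-7, -98, 17], "turn": -47, "fingers": 10}, {"delta_pos": [-8, -110, 17], "turn": -53, "fingers": 10}, {"delta_pos": [-9, -122, 17], "turn": -59, "fingers": 10}, {"delta_pos": [-10, -134, 10], "turn": -65, "fingers": 10}, {"delta_pos": [-10, -143, 0], "turn": -71, "fingers": 10}, {"delta_pos": [-10, -150, -12], "turn": -77, "fingers": 10}, {"delta_pos": [-10, -154, -24], "turn": -83, "fingers": 10}, {"delta_pos": [-10, -155, -36], "turn": -85, "fingers": 10}, {"delta_pos": [-10, -155, -45], "turn": -85, "fingers": 10}, {"delta_pos": [-10, -155, -51], "turn": -85, "fingers": 10}, {"delta_pos": [-10, -155, -54], "turn": -85, "fingers": 10}, {"delta_pos": [-10, -155, -54], "turn": -85, "fingers": 10}]'

```text
time_s: 10.28
position: [0.4808, -0.17, 0.0292]
tcp_rot: [[0.001, -0.001, 1.0], [-1.0, 0.001, 0.001], [-0.001, -1.0, -0.001]]
force: [0.6, 0.0, -0.6]
opening: 0.413
```

Call:
jog_arm --steps '[{"delta_pos": [0, 0, -1], "turn": 0, "fingers": 10}, {"delta_pos": [0, 0, -2], "turn": 0, "fingers": 10}, {"delta_pos": [0, 0, -3], "turn": 0, "fingers": 10}, {"delta_pos": [0, 0, -4], "turn": 0, "fingers": 10}, {"delta_pos": [0, 0, -4], "turn": 0, "fingers": 10}, {"delta_pos": [0, 0, -4], "turn": 0, "fingers": 10}]'

```text
time_s: 10.78
position: [0.4811, -0.1702, 0.0257]
tcp_rot: [[-0.0, 0.0, 1.0], [-1.0, -0.0, -0.0], [0.0, -1.0, 0.0]]
force: [-0.1, -0.3, -1.2]
opening: 0.41
```

Call:
jog_arm --steps '[{"delta_pos": [0, 0, -1], "turn": 0, "fingers": 10}, {"delta_pos": [0, 0, -1], "turn": 0, "fingers": 10}, {"delta_pos": [0, 0, -1], "turn": 0, "fingers": 45}, {"delta_pos": [0, 0, -1], "turn": 0, "fingers": 60}, {"delta_pos": [0, 0, -1], "turn": 0, "fingers": 75}, {"delta_pos": [0, 0, -1], "turn": 0, "fingers": 90}, {"delta_pos": [0, 0, -1], "turn": 0, "fingers": 90}, {"delta_pos": [0, 0, -1], "turn": 0, "fingers": 90}, {"delta_pos": [0, 0, -1], "turn": 0, "fingers": 100}, {"delta_pos": [0, 0, -1], "turn": 0, "fingers": 100}, {"delta_pos": [0, 0, 4], "turn": 0, "fingers": 100}, {"delta_pos": [0, 0, 14], "turn": 0, "fingers": 100}, {"delta_pos": [0, 0, 34], "turn": 0, "fingers": 100}, {"delta_pos": [0, 0, 70], "turn": 0, "fingers": 100}, {"delta_pos": [0, 0, 110], "turn": 0, "fingers": 100}, {"delta_pos": [0, 0, 150], "turn": 0, "fingers": 100}, {"delta_pos": [0, 0, 190], "turn": 0, "fingers": 100}, {"delta_pos": [0, 0, 220], "turn": 0, "fingers": 100}, {"delta_pos": [0, 0, 240], "turn": 0, "fingers": 100}, {"delta_pos": [0, 0, 240], "turn": 0, "fingers": 100}]'

```text
time_s: 12.45
position: [0.4834, -0.1715, 0.2715]
tcp_rot: [[-0.0, 0.01, 1.0], [-1.0, -0.006, -0.0], [0.006, -1.0, 0.01]]
force: [0.7, -0.3, 0.9]
opening: 1.001
```

```bash
python3 - <<'E'
from h import *
s=capture("scene")[:,:,::-1]
cv2.imwrite("pics/s3.png",cv2.resize(s[90:230,140:320],(800,622))[:600])
for n in("scanner","clip","clip_tails","panel"):
    print("s",n,[(round(float(d['confidence']),2),np.round(d['position'],3)) for d in tip_of(n,"scene")])
E
```

```text
s scanner [(0.69, array([ 0.482, -0.171,  0.004]))]
s clip [(0.72, array([ 0.432, -0.369,  0.157])), (0.64, array([ 0.448, -0.47 ,  0.032]))]
s clip_tails [(0.69, array([ 0.43 , -0.366,  0.198])), (0.67, array([0.504, 0.164, 0.155])), (0.43, array([ 0.447, -0.472,  0.072])), (0.21, array([ 0.483, -0.172,  0.003]))]
s panel [(0.56, array([ 0.475, -0.362, -0.001]))]
```

View pics/s3.png

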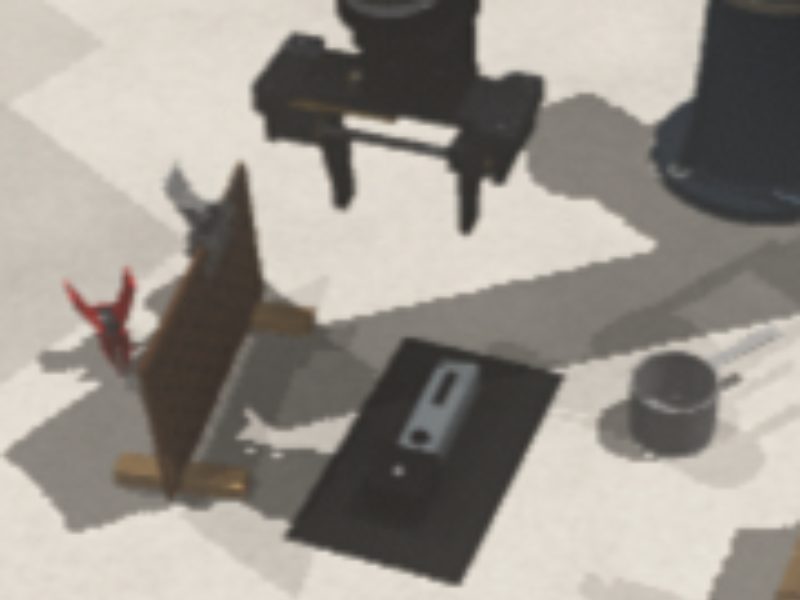

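The picture shows the scanner lying right way up and lengthwise on the middle of the mat (430,430). The steel clip is still on the panel top (200,220), and the gripper is clear. Next is the clip.

Call:
jog_arm --steps '[{"delta_pos": [-8, -30, 0], "turn": 1, "fingers": 100}, {"delta_pos": [-16, -60, 0], "turn": 2, "fingers": 100}, {"delta_pos": [-24, -92, 0], "turn": 3, "fingers": 100}, {"delta_pos": [-32, -124, 0], "turn": 5, "fingers": 100}, {"delta_pos": [-40, -154, 0], "turn": 7.4, "fingers": 100}, {"delta_pos": [-46, -180, 0], "turn": 7.4, "fingers": 100}, {"delta_pos": [-50, -192, 0], "turn": 7.4, "fingers": 100}, {"delta_pos": [-50, -198, 0], "turn": 7.4, "fingers": 100}, {"delta_pos": [-50, -198, 0], "turn": 7.4, "fingers": 100}, {"delta_pos": [-50, -198, 0], "turn": 7.4, "fingers": 100}, {"delta_pos": [-50, -198, -15], "turn": 7.4, "fingers": 100}, {"delta_pos": [-50, -198, -30], "turn": 7.4, "fingers": 100}, {"delta_pos": [-50, -198, -45], "turn": 7.4, "fingers": 100}, {"delta_pos": [-50, -198, -58], "turn": 7.4, "fingers": 100}, {"delta_pos": [-50, -198, -66], "turn": 7.4, "fingers": 100}, {"delta_pos": [-50, -198, -67], "turn": 7.4, "fingers": 100}, {"delta_pos": [-50, -198, -67], "turn": 7.4, "fingers": 100}]'

```text
time_s: 14.12
position: [0.4313, -0.367, 0.1983]
tcp_rot: [[0.13, -0.001, 0.992], [-0.992, 0.001, 0.13], [-0.001, -1.0, -0.001]]
force: [0.4, 0.1, -0.3]
opening: 1.0
```

```bash
python3 - <<'E'
from h import *
s=capture("scene")[:,:,::-1]
cv2.imwrite("pics/s4.png",cv2.resize(s[90:190,130:260],(780,600),interpolation=cv2.INTER_CUBIC))
E
```

```text
(no output)
```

View pics/s4.png

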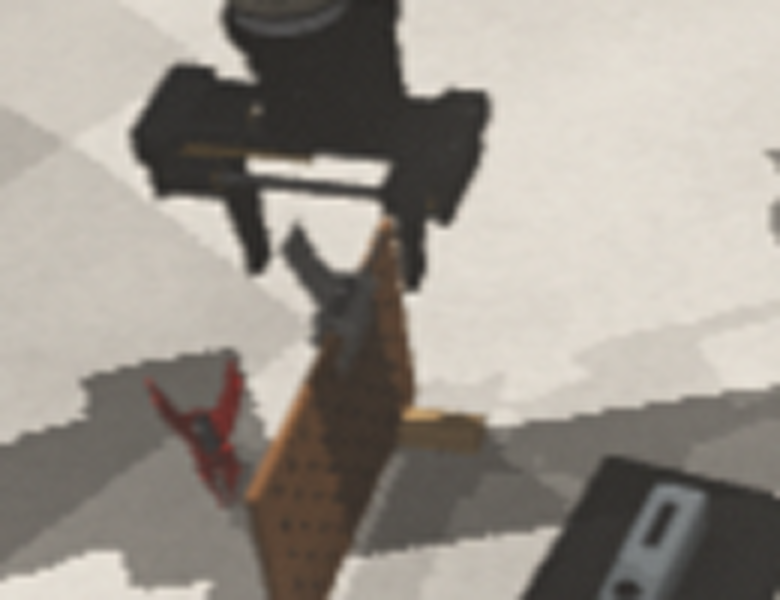

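The fingers straddle the clip's tails: left finger at (260,250), right at (415,270), clip tail at (310,260). Time to squeeze.

Call:
jog_arm --steps '[{"delta_pos": [0, 0, 0], "turn": 0, "fingers": 70}, {"delta_pos": [0, 0, 0], "turn": 0, "fingers": 60}, {"delta_pos": [0, 0, 0], "turn": 0, "fingers": 50}, {"delta_pos": [0, 0, 0], "turn": 0, "fingers": 40}, {"delta_pos": [0, 0, 0], "turn": 0, "fingers": 30}, {"delta_pos": [0, 0, 0], "turn": 0, "fingers": 20}, {"delta_pos": [0, 0, 0], "turn": 0, "fingers": 5}, {"delta_pos": [0, 0, 0], "turn": 0, "fingers": 0}, {"delta_pos": [0, 0, 0], "turn": 0, "fingers": 0}, {"delta_pos": [0, 0, 0], "turn": 0, "fingers": 0}, {"delta_pos": [0, 0, 0], "turn": 0, "fingers": 0}, {"delta_pos": [0, 0, 0], "turn": 0, "fingers": 0}, {"delta_pos": [0, 0, 0], "turn": 0, "fingers": 0}, {"delta_pos": [0, 0, 0], "turn": 0, "fingers": 0}, {"delta_pos": [0, 0, 0], "turn": 0, "fingers": 0}, {"delta_pos": [0, 0, 0], "turn": 0, "fingers": 0}, {"delta_pos": [0, 0, 0], "turn": 0, "fingers": 0}, {"delta_pos": [0, 0, 0], "turn": 0, "fingers": 0}]'

```text
time_s: 15.67
position: [0.4319, -0.3685, 0.2017]
tcp_rot: [[0.128, 0.003, 0.992], [-0.992, -0.002, 0.128], [0.002, -1.0, 0.002]]
force: [-1.6, 3.4, 16.0]
opening: 0.241
```

```bash
python3 - <<'E'
from h import *
s=capture("scene")[:,:,::-1]
cv2.imwrite("pics/s5.png",cv2.resize(s[90:190,130:260],(780,600),interpolation=cv2.INTER_CUBIC))
E
```

```text
(no output)
```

View pics/s5.png

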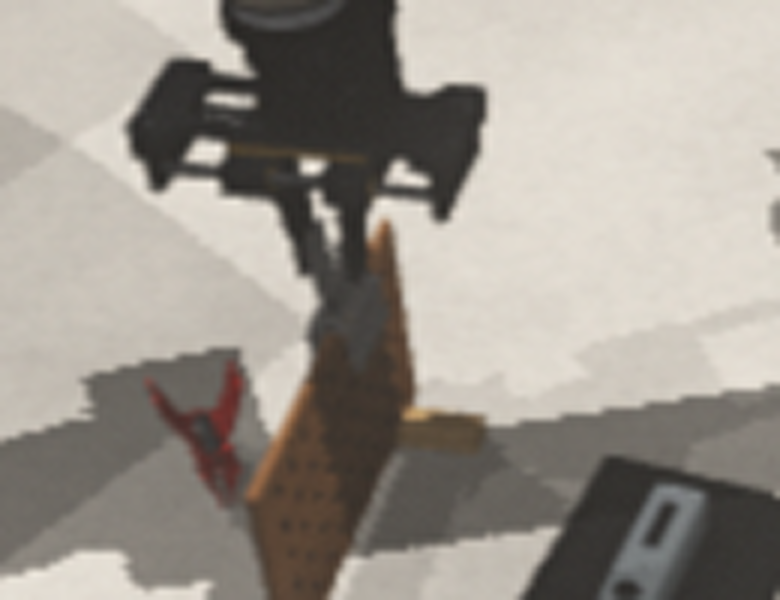

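Opening is 0.241, or 21 mm, which is the stop. Lift straight up.

Call:
jog_arm --steps '[{"delta_pos": [0, 0, 5], "turn": 0, "fingers": 0}, {"delta_pos": [0, 0, 10], "turn": 0, "fingers": 0}, {"delta_pos": [0, 0, 16], "turn": 0, "fingers": 0}, {"delta_pos": [0, 0, 24], "turn": 0, "fingers": 0}, {"delta_pos": [0, 0, 34], "turn": 0, "fingers": 0}, {"delta_pos": [0, 0, 46], "turn": 0, "fingers": 0}, {"delta_pos": [0, 0, 60], "turn": 0, "fingers": 0}, {"delta_pos": [0, 0, 75], "turn": 0, "fingers": 0}, {"delta_pos": [0, 0, 85], "turn": 0, "fingers": 0}, {"delta_pos": [0, 0, 90], "turn": 0, "fingers": 0}, {"delta_pos": [0, 0, 90], "turn": 0, "fingers": 0}, {"delta_pos": [0, 0, 90], "turn": 0, "fingers": 0}]'

```text
time_s: 16.72
position: [0.4309, -0.3681, 0.2884]
tcp_rot: [[0.128, -0.0, 0.992], [-0.992, 0.0, 0.128], [-0.0, -1.0, -0.0]]
force: [0.8, 0.4, -0.8]
opening: 0.234
```

```bash
python3 - <<'E'
from h import *
s=capture("scene")[:,:,::-1]
cv2.imwrite("pics/s6.png",cv2.resize(s[70:190,130:260],(650,600),interpolation=cv2.INTER_CUBIC))
for n in("clip","clip_tails","clip_lip_a","clip_lip_b"):
    print("s",n,[(round(float(d['confidence']),2),np.round(d['position'],3)) for d in tip_of(n,"scene")])
print(read_state()['position'])
E
```

```text
s clip [(0.71, array([ 0.435, -0.368,  0.246])), (0.68, array([ 0.444, -0.472,  0.034]))]
s clip_tails [(0.64, array([ 0.447, -0.474,  0.072])), (0.59, array([ 0.434, -0.368,  0.285]))]
s clip_lip_a [(0.54, array([ 0.443, -0.472,  0.   ])), (0.51, array([ 0.423, -0.352,  0.213])), (0.49, array([ 0.433, -0.38 ,  0.223])), (0.4, array([ 0.446, -0.48 ,  0.002])), (0.34, array([ 0.563, -0.176,  0.022]))]
s clip_lip_b [(0.54, array([ 0.443, -0.472,  0.   ])), (0.51, array([ 0.423, -0.352,  0.213])), (0.49, array([ 0.433, -0.38 ,  0.223])), (0.4, array([ 0.446, -0.48 ,  0.002])), (0.34, array([ 0.563, -0.176,  0.022]))]
[ 0.43077036 -0.36788645  0.28770216]
```

View pics/s6.png

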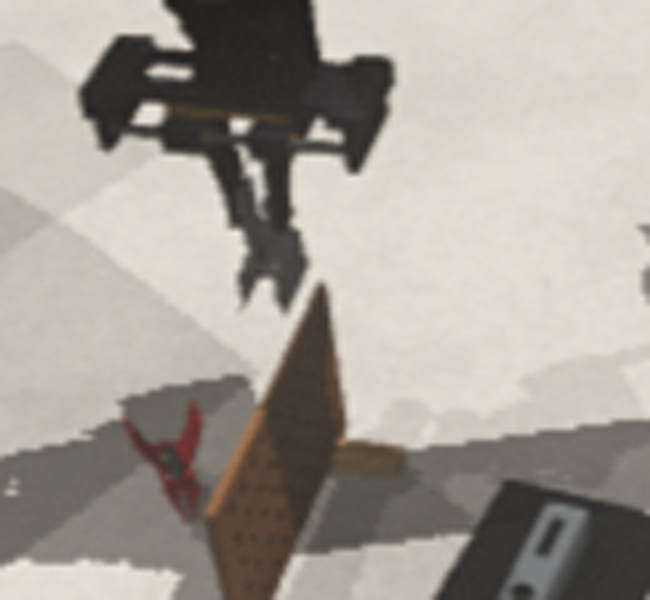

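The clip is squeezed open at (270,270), clear of the panel. Its pin is about 42 mm below the TCP. I'll carry it to above the card.

Call:
jog_arm --steps '[{"delta_pos": [2, 15, 2], "turn": 0, "fingers": 0}, {"delta_pos": [6, 42, 2], "turn": -1, "fingers": 0}, {"delta_pos": [11, 75, 2], "turn": -2, "fingers": 0}, {"delta_pos": [16, 110, 2], "turn": -3, "fingers": 0}, {"delta_pos": [21, 145, 2], "turn": -4, "fingers": 0}, {"delta_pos": [26, 180, 2], "turn": -5, "fingers": 0}, {"delta_pos": [31, 215, 2], "turn": -6, "fingers": 0}, {"delta_pos": [36, 250, 2], "turn": -7, "fingers": 0}, {"delta_pos": [41, 285, 2], "turn": -8, "fingers": 0}, {"delta_pos": [46, 320, 2], "turn": -9, "fingers": 0}, {"delta_pos": [51, 355, 2], "turn": -10, "fingers": 0}, {"delta_pos": [56, 390, 2], "turn": -11, "fingers": 0}, {"delta_pos": [61, 425, 2], "turn": -12, "fingers": 0}, {"delta_pos": [66, 460, 2], "turn": -12.4, "fingers": 0}, {"delta_pos": [70, 490, 2], "turn": -12.4, "fingers": 0}, {"delta_pos": [73, 513, 2], "turn": -12.4, "fingers": 0}, {"delta_pos": [74, 526, 2], "turn": -12.4, "fingers": 0}, {"delta_pos": [74, 532, 2], "turn": -12.4, "fingers": 0}, {"delta_pos": [74, 532, 2], "turn": -12.4, "fingers": 0}, {"delta_pos": [74, 532, 2], "turn": -12.4, "fingers": 0}]'

```text
time_s: 18.63
position: [0.5044, 0.1637, 0.2904]
tcp_rot: [[-0.087, -0.001, 0.996], [-0.996, -0.001, -0.087], [0.001, -1.0, -0.001]]
force: [-0.5, -1.2, -1.2]
opening: 0.234
```

Call:
jog_arm --steps '[{"delta_pos": [0, 0, -10], "turn": 0, "fingers": 0}, {"delta_pos": [0, 0, -20], "turn": 0, "fingers": 0}, {"delta_pos": [0, 0, -25], "turn": 0, "fingers": 0}, {"delta_pos": [0, 0, -25], "turn": 0, "fingers": 0}, {"delta_pos": [0, 0, -25], "turn": 0, "fingers": 0}]'

```text
time_s: 19.05
position: [0.5047, 0.1632, 0.2647]
tcp_rot: [[-0.089, -0.002, 0.996], [-0.996, -0.0, -0.089], [0.0, -1.0, -0.002]]
force: [0.0, 0.5, -1.5]
opening: 0.232
```

```bash
python3 - <<'E'
from h import *
s=capture("scene")[:,:,::-1]
cv2.imwrite("pics/s7.png",cv2.resize(s[120:240,260:390],(650,600),interpolation=cv2.INTER_CUBIC))
t=capture("top")[:,:,::-1]
cv2.imwrite("pics/t7.png",cv2.resize(t[180:280,130:230],(600,600),interpolation=cv2.INTER_CUBIC))
for c in("scene","top"):
  for n in("clip","clip_tails","clip_lip_a","card_top","card_label"):
    print(c,n,[(round(float(d['confidence']),2),np.round(d['position'],3)) for d in tip_of(n,c)])
print(read_state()['position'])
E
```

```text
scene clip [(0.49, array([ 0.448, -0.472,  0.035])), (0.46, array([0.501, 0.163, 0.222]))]
scene clip_tails [(0.56, array([0.504, 0.166, 0.261])), (0.48, array([ 0.446, -0.473,  0.071]))]
scene clip_lip_a [(0.62, array([0.503, 0.178, 0.191])), (0.55, array([ 0.445, -0.476,  0.001])), (0.5, array([ 0.439, -0.471,  0.002])), (0.44, array([0.506, 0.151, 0.196])), (0.39, array([0.505, 0.167, 0.156]))]
scene card_top [(0.9, array([0.507, 0.17 , 0.159]))]
scene card_label [(0.9, array([0.506, 0.162, 0.08 ]))]
top clip [(0.53, array([ 0.439, -0.471,  0.036])), (0.18, array([ 0.704,  0.35 , -0.007]))]
top clip_tails [(0.84, array([ 0.444, -0.472,  0.076]))]
top clip_lip_a [(0.73, array([ 0.473, -0.36 , -0.   ])), (0.51, array([ 0.511,  0.164, -0.002])), (0.42, array([ 0.443, -0.473,  0.004]))]
top card_top [(0.51, array([0.504, 0.163, 0.159]))]
top card_label [(0.78, array([0.509, 0.166, 0.08 ]))]
[0.50504149 0.16383114 0.26565219]
```

View pics/s7.png

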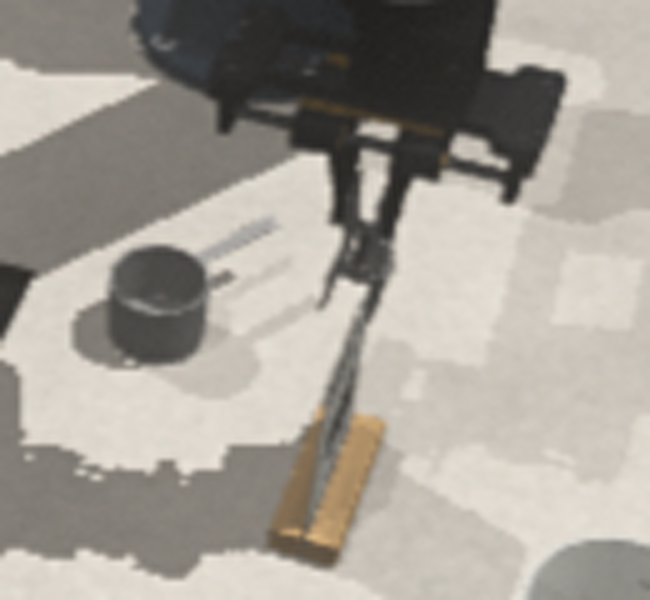

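View pics/t7.png

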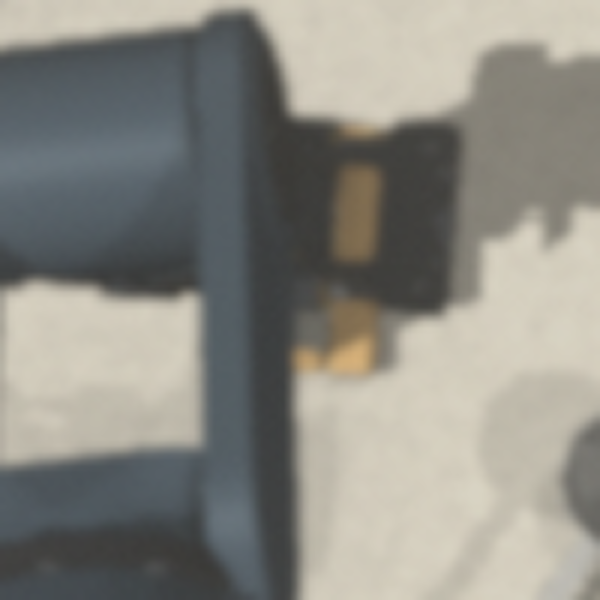

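```bash
python3 - <<'E'
from h import *
s=cv2.imread("pics/scene0.png"); s2=capture("scene")[:,:,::-1].copy()
y=np.radians(-5); u=np.array([np.cos(y),np.sin(y),0]); n=np.array([-np.sin(y),np.cos(y),0])
K=6; x0,y0=290,160
def dr(im,C,off,c):
    P=[C+u*a*.0525+n*off+np.array([0,0,z]) for a,z in((-1,.022),(-1,.16),(1,.16),(1,.022))]
    q=((proj("scene",np.array(P))+.5-[x0,y0])*K).astype(int); cv2.polylines(im,[q],False,c,1)
b=cv2.resize(s[160:240,290:370],None,fx=K,fy=K,interpolation=cv2.INTER_CUBIC)
dr(b,np.array([.506,.1645,0]),0,(0,0,255))
b2=cv2.resize(s2[160:240,290:370],None,fx=K,fy=K,interpolation=cv2.INTER_CUBIC)
p=read_state()['position']; pin=p-[0,0,.042]
for sg in(1,-1):
    P=[pin+n*sg*.0145+u*a*.03+np.array([0,0,-.031]) for a in(-1,1)]
    q=((proj("scene",np.array(P))+.5-[x0,y0])*K).astype(int); cv2.polylines(b2,[q],False,(0,255,0),1)
cv2.imwrite("pics/ov.png",np.hstack([b,b2])[:,:800] if 0 else cv2.resize(np.hstack([b,b2]),(800,400)))
E
```

```text
(no output)
```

View pics/ov.png

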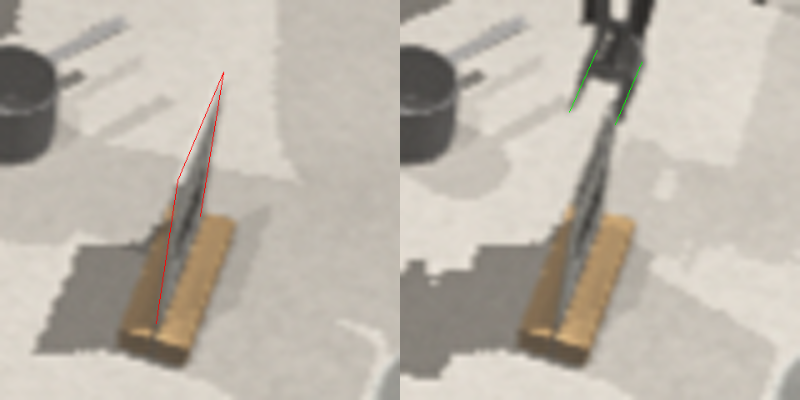

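The overlay shows the card matching the model, with the actual edge about 1–2 mm to +y. The lips straddle the card's plane: left tip at (572,108), right at (620,122), card top at (615,110). I'll shift 1.5 mm in +y and come down in stages.

Call:
jog_arm --steps '[{"delta_pos": [0, 1.5, 0], "turn": 0, "fingers": 0}, {"delta_pos": [0, 1.5, -5], "turn": 0, "fingers": 0}, {"delta_pos": [0, 1.5, -10], "turn": 0, "fingers": 0}, {"delta_pos": [0, 1.5, -15], "turn": 0, "fingers": 0}, {"delta_pos": [0, 1.5, -20], "turn": 0, "fingers": 0}, {"delta_pos": [0, 1.5, -25], "turn": 0, "fingers": 0}, {"delta_pos": [0, 1.5, -30], "turn": 0, "fingers": 0}, {"delta_pos": [0, 1.5, -34], "turn": 0, "fingers": 0}, {"delta_pos": [0, 1.5, -38], "turn": 0, "fingers": 0}, {"delta_pos": [0, 1.5, -38], "turn": 0, "fingers": 0}, {"delta_pos": [0, 1.5, -38], "turn": 0, "fingers": 0}]'

```text
time_s: 20.62
position: [0.5049, 0.1653, 0.2273]
tcp_rot: [[-0.087, -0.001, 0.996], [-0.996, -0.0, -0.087], [0.0, -1.0, -0.001]]
force: [0.4, 0.2, -0.6]
opening: 0.238
```

```bash
python3 - <<'E'
from h import *
s2=capture("scene")[:,:,::-1].copy()
cv2.imwrite("pics/s8.png",cv2.resize(s2[140:240,290:390],(600,600),interpolation=cv2.INTER_CUBIC))
for n in("clip","clip_lip_a","card_top","card_label"):
    print(n,[(round(float(d['confidence']),2),np.round(d['position'],3)) for d in tip_of(n,"scene")])
r=read_state();print(r['position'],r['force'])
E
```

```text
clip [(0.59, array([ 0.446, -0.473,  0.032])), (0.16, array([0.508, 0.164, 0.002]))]
clip_lip_a [(0.6, array([0.502, 0.178, 0.154])), (0.57, array([ 0.445, -0.48 ,  0.002])), (0.46, array([ 0.439, -0.469,  0.001])), (0.38, array([0.505, 0.152, 0.158]))]
card_top [(0.86, array([0.504, 0.167, 0.156]))]
card_label [(0.82, array([0.506, 0.164, 0.08 ])), (0.53, array([ 0.78 ,  0.068, -0.002]))]
[0.50525176 0.16529768 0.22785013] [ 0.59060277  0.34241393 -0.14474623]
```

View pics/s8.png

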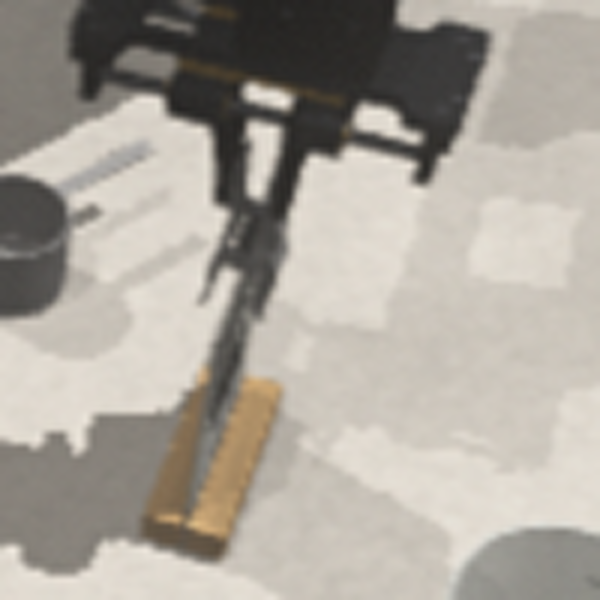

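The card's top edge now sits between the lips: left tip at (205,300), right tip at (260,315), card between them at (235,310). I'll go the last 11 mm.

Call:
jog_arm --steps '[{"delta_pos": [0, 0, -3], "turn": 0, "fingers": 0}, {"delta_pos": [0, 0, -6], "turn": 0, "fingers": 0}, {"delta_pos": [0, 0, -9], "turn": 0, "fingers": 0}, {"delta_pos": [0, 0, -11], "turn": 0, "fingers": 0}, {"delta_pos": [0, 0, -11], "turn": 0, "fingers": 0}, {"delta_pos": [0, 0, -11], "turn": 0, "fingers": 0}, {"delta_pos": [0, 0, -11], "turn": 0, "fingers": 0}, {"delta_pos": [0, 0, -11], "turn": 0, "fingers": 0}, {"delta_pos": [0, 0, -11], "turn": 0, "fingers": 0}]'

```text
time_s: 21.62
position: [0.5051, 0.1653, 0.2167]
tcp_rot: [[-0.087, 0.0, 0.996], [-0.996, 0.0, -0.087], [-0.0, -1.0, 0.0]]
force: [0.6, -0.1, -0.1]
opening: 0.236
```

```bash
python3 - <<'E'
from h import *
s2=capture("scene")[:,:,::-1].copy()
cv2.imwrite("pics/s9.png",cv2.resize(s2[150:230,300:380],(600,600),interpolation=cv2.INTER_CUBIC))
cv2.imwrite("pics/s9full.png",s2)
for n in("clip","clip_lip_a","clip_tails","card_top","scanner","mat","jug","pot","cup","funnel"):
    print(n,[(round(float(d['confidence']),2),np.round(d['position'],3)) for d in tip_of(n,"scene")])
r=read_state();print(r['position'],r['force'],r['opening'])
E
```

```text
clip [(0.66, array([ 0.448, -0.472,  0.033])), (0.63, array([0.506, 0.167, 0.175]))]
clip_lip_a [(0.53, array([ 0.441, -0.47 ,  0.002])), (0.5, array([ 0.445, -0.479,  0.006])), (0.46, array([0.507, 0.155, 0.147])), (0.44, array([ 0.561, -0.174,  0.023]))]
clip_tails [(0.71, array([0.506, 0.167, 0.215])), (0.55, array([ 0.446, -0.475,  0.07 ]))]
card_top [(0.81, array([0.507, 0.167, 0.155])), (0.18, array([0.775, 0.068, 0.001]))]
scanner [(0.84, array([ 0.485, -0.171,  0.002]))]
mat [(0.82, array([ 0.478, -0.171,  0.002]))]
jug [(0.65, array([0.703, 0.348, 0.003]))]
pot [(0.82, array([ 0.777,  0.069, -0.   ]))]
cup [(0.71, array([ 0.393,  0.012, -0.001])), (0.57, array([0.507, 0.165, 0.213]))]
funnel [(0.9, array([ 0.751, -0.16 ,  0.   ]))]
[0.50503608 0.16526696 0.21653079] [-0.83216146 -0.33610142 -0.59141434] 0.23766523867560213
```

View pics/s9.png

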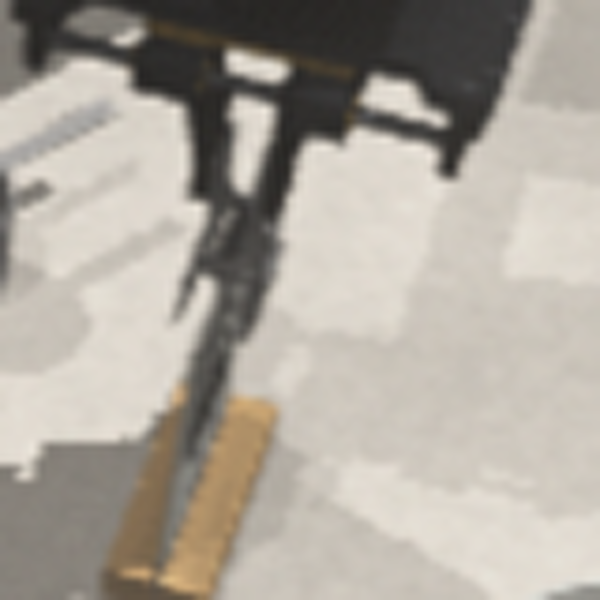

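View pics/s9full.png

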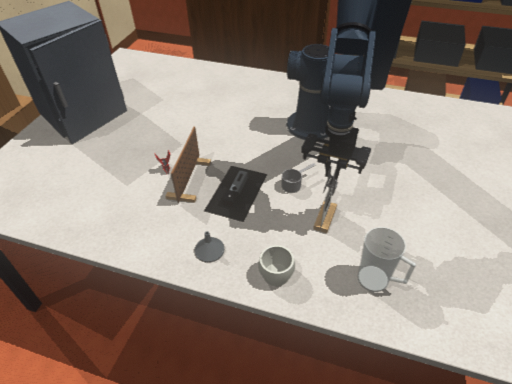

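The lips straddle the card: left tip at (180,315), right tip at (245,335) in the crop. No contact force shows, the pin is at about 0.175 m, and nothing else has been disturbed. Handing in.

```bash
python3 -c "
from rig import *
print(hand_in()); r=read_state(); print(r['time_s'],r['position'],r['force'],r['opening'])"
```

```text
the job is handed in; nothing more can be done
None
the job is handed in; nothing more can be done
```

I booked in the lot and handed the job in at about 22 s. The hand-in gives no verdict, so success is judged only from my own measurements.

- **Scan:** I held the scanner level for about 1.5 s with its window about 98 mm from the card's label, pointing squarely at it. I then laid it right way up and lengthwise on the mat, let go. The last camera fix puts it about 7 mm from the mat's centre.
- **Clip:** I squeezed the steel clip to its stop (21 mm over the tails), lifted it off the panel and brought it down over the card. It is still held there, squeezed open.
- **Last checks:**
  - In the picture there is one lip on each side of the card.
  - The pin is at about 0.175 m and the lip tips are 13–17 mm below the card's top edge.
  - The wrist force is near zero (under about 1 N), so there is no sign of contact.
  - The jug, pot, cup and funnel are within a few mm of where they started.

**Failures and disagreements:**
- One move call was refused because its rows lacked "turn". Nothing moved.
- The position readings for the card's top and the clip differed by up to about 6 mm. The overlay on the picture placed the card 1–2 mm further to +y, so I shifted the clip 1.5 mm that way.
- The network found only one of the two lips in the final picture; I checked the other one by eye.

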